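# Lift the rack with the tall tube and hold it level

### The arm

A 6-joint arm with a two-finger parallel gripper is mounted at the origin on the work surface. World frame = base frame: x ahead of the robot, y to its left, z up, the work surface at z = 0. Lengths are in m, angles in degrees, forces in N, time in s.
With the tool pointing down it reaches from about 0.3 to 0.75 m from the base axis. Payload 8.5 kg.
Tool frame: the origin (TCP) lies on the centre line of the jaws, within the pads' length; the fingertips stand 25 mm ahead of it and the grasp point (between the pads) lies 6 mm ahead of it; z points along the fingers, y is the line along which they close (so a half turn about z gives the same grasp; the last joint's range is limited). The gripper opens to 85 mm and grips with 20 to 120 N. Pads are 22 mm wide; open, the fingers measure 114 mm over their backs; the gripper's body (76 mm by 85 mm) begins 54 mm behind the grasp point. The pads swing forward as they close: fully open they stand 13 mm farther back than shut.
Start: joints at [-75.762, 21.807, 74.336, -0, 83.858, -12.336], TCP at [0.246, -0.492, 0.235] pointing down, gripper open.
Joint ranges: [-178.18, 178.18], [-50.72, 133.34], [12.68, 142.11], [-81.47, 261.47], [9.98, 163.14], [-165.26, 165.26]. Speed limits (degrees/s): [136.94, 136.94, 180, 180, 180, 180].

### API

Orientations are given as a 3x3 rotation matrix whose columns are the frame's x, y, z axes.
In Python, from rig import telemetry, optics, env gives the robot as it stands.
- The arm moves only by the tool send_rows, never from a script. Its argument "deltas" is a list that holds one entry, the list of rows, each a list of 7 numbers: the shift along the tool's x, y, z in m, then the turn, a rotation vector about the tool's x, y, z in rad, then the opening, from -1 (shut) to 1 (fully open), so that 0 is half open. In form: [[[x, y, z, ax, ay, az, grip], ...]]. A call has 1 to 12 rows; each row shifts and turns the commanded pose from where the row before left it, along the tool's axes as they then stand; what a row does not reach is not made up. A row lasts 1/8 s, in which the tool goes at most 62.5 mm and 10.7 degrees, less where a joint would pass 70% of its speed; a pose out of reach is approached as far as the arm can. A call is refused whole if a number of a shift passes 0.0625 or a number of a turn 0.188, either way. A call with a gripper value outside its range is refused whole. The fingers move at their own pace and stop on an object; "squeeze" is the grip in N (left out, the last holds). Time passes only in rows, so rows that do not move let the fingers close. It gives the time, the measured TCP pose, the force, the opening and the grip force at its end, in the units of the state.
- telemetry.observe(): the state, without advancing time (a new reading comes with each control period).
- optics.get_image(name): name is "side" or "top"; returns a dict with "image" (400x640x3 uint8, red, green, blue), "range_z" (400x640 float32, m along the optical axis (not along the pixel's ray), 0 where there is no reading), "K" (3x3 intrinsics, pixels), "rvec" (rotation vector, rad) and "tvec" (3), from world to camera coordinates, as OpenCV has them. Camera axes: x right, y down, z forward; pixel columns grow to the right and rows downward; lengths in m; the calibration is good to about 2 mm. A picture is of the moment at which its call begins.
- env.close_job(): hands the job in; it is judged then, once.
The state is a dict: "time_s": time; "q": joint angles; "qvel": joint speeds; "joint_efforts": joint torques, N m; "position": TCP position; "tool_rot": TCP orientation; "ft_force": force on the tool from outside, world axes, zero at the start; "wrist_torque": the same for the moment, N m; "grip_width": finger opening in m; "gripper_force": force on a finger pad.
Only numpy, scipy, OpenCV 4.12 (cv2) and the standard library are available. Lean on these libraries where they do the work, as an engineer would, in place of code of your own. Each camera call takes 0.05 s, during which the arm holds its last target. There are 200 camera calls.

### The job

Three tube racks stand in the analyser's loading tray and one of them carries the single tall sample tube. Lift that rack by its handle, with its tubes in it, at least 10 cm clear of the tray and keep it level and still in the air for at least 3 seconds; your program finishes while the gripper is still holding it up. Leave the other two racks standing in the tray, do not take out, tip or spill any tube, and leave the other things on the bench alone.

Things in the scene. Friction and masses are not known exactly. Their poses are not given: they have to be found in the camera images.
- tray: fixed black loading tray with three bays side by side along its y, 85 mm apart, one rack loose in each; floor 8 mm above the bench, rims and dividers 18 mm above the bench, 176 mm deep (x); a fourth narrow strip at its +y side holds a jar and a dish. Origin: on the bench under the middle bay's centre; turns about z
- rack_a: grey plastic tube rack, a block 140 x 62 x 46 mm (x, y, z) with two holes near each x end (at x = +-47, y = +-15 mm) and a carrying handle across the middle: a flat bar 56 mm long along x, 12 mm thick in y, from 96 to 120 mm above the rack's underside, on two posts. About 0.2 to 0.4 kg. Carries two loose tubes. Origin: centre of the underside; z up
- rack_a_bar (a point): centre of the handle bar of rack_a, 108 mm above the rack's underside; axes as the rack's (x along the bar)
- rack_b: grey plastic tube rack, a block 140 x 62 x 46 mm (x, y, z) with two holes near each x end (at x = +-47, y = +-15 mm) and a carrying handle across the middle: a flat bar 56 mm long along x, 12 mm thick in y, from 96 to 120 mm above the rack's underside, on two posts. About 0.2 to 0.4 kg. Carries two loose tubes. Origin: centre of the underside; z up
- rack_b_bar (a point): centre of the handle bar of rack_b, 108 mm above the rack's underside; axes as the rack's (x along the bar)
- rack_c: grey plastic tube rack, a block 140 x 62 x 46 mm (x, y, z) with two holes near each x end (at x = +-47, y = +-15 mm) and a carrying handle across the middle: a flat bar 56 mm long along x, 12 mm thick in y, from 96 to 120 mm above the rack's underside, on two posts. About 0.2 to 0.4 kg. Carries two loose tubes. Origin: centre of the underside; z up
- rack_c_bar (a point): centre of the handle bar of rack_c, 108 mm above the rack's underside; axes as the rack's (x along the bar)
- tube_tall: the one tall capped sample tube, 120 mm long, 16 mm across (cap 20 mm), same materials as the short ones, standing loose in a hole of one of the three racks (which one changes), its foot 8 mm above the rack's underside, top 82 mm above the rack's block and 8 mm above the top of the handle. Origin: centre of its foot; z along the tube
- tube_1: short capped sample tube, 75 mm long, 16 mm across (cap 20 mm), standing loose in a rack hole, top 37 mm above the rack's block. Origin: centre of its foot; z along the tube
- tube_2: short capped sample tube, 75 mm long, 16 mm across (cap 20 mm), standing loose in a rack hole, top 37 mm above the rack's block. Origin: centre of its foot; z along the tube
- tube_3: short capped sample tube, 75 mm long, 16 mm across (cap 20 mm), standing loose in a rack hole, top 37 mm above the rack's block. Origin: centre of its foot; z along the tube
- tube_4: short capped sample tube, 75 mm long, 16 mm across (cap 20 mm), standing loose in a rack hole, top 37 mm above the rack's block. Origin: centre of its foot; z along the tube
- tube_5: short capped sample tube, 75 mm long, 16 mm across (cap 20 mm), standing loose in a rack hole, top 37 mm above the rack's block. Origin: centre of its foot; z along the tube
- jar: bystander: small amber jar, 36 mm across, 50 mm high, in the tray's side strip; origin centre of underside
- dish: bystander: small white round dish, 44 mm across, 16 mm high, in the tray's side strip; origin centre of underside
- bottle: bystander: white reagent bottle, 66 mm across, 150 mm high, on the bench; origin centre of underside
- mouse: bystander: black computer mouse, 100 x 58 x 26 mm, on the bench; origin centre of underside
There are look-alikes about, which are no part of the job. Leave any brown or yellow look-alike of the rack_c alone.

How it is judged (in metres and radians):
On the way:
1. the rack with the tall tube is held still and level in the air for 2 s (((distance between tube_tall and rack_a below 0.06 m and height (world z) of rack_a above 0.088 m and angle between rack_a's own z axis and vertical below 0.087 rad and linear speed of rack_a below 0.03 m/s and angular speed of rack_a below 0.15 rad/s and contact force between the fingers and rack_a above 1 N and contact force between rack_a and tray below 0.2 N and contact force between rack_a and rack_b below 0.2 N and contact force between rack_a and rack_c below 0.2 N and contact force between rack_a and jar below 0.2 N and contact force between rack_a and dish below 0.2 N and contact force between rack_a and bottle below 0.2 N and contact force between rack_a and mouse below 0.2 N and (height (world z) of rack_b below 0.02 m and angle between rack_b's own z axis and vertical below 0.1 rad) and (height (world z) of rack_c below 0.02 m and angle between rack_c's own z axis and vertical below 0.1 rad)) or (distance between tube_tall and rack_b below 0.06 m and height (world z) of rack_b above 0.088 m and angle between rack_b's own z axis and vertical below 0.087 rad and linear speed of rack_b below 0.03 m/s and angular speed of rack_b below 0.15 rad/s and contact force between the fingers and rack_b above 1 N and contact force between rack_b and tray below 0.2 N and contact force between rack_b and rack_a below 0.2 N and contact force between rack_b and rack_c below 0.2 N and contact force between rack_b and jar below 0.2 N and contact force between rack_b and dish below 0.2 N and contact force between rack_b and bottle below 0.2 N and contact force between rack_b and mouse below 0.2 N and (height (world z) of rack_a below 0.02 m and angle between rack_a's own z axis and vertical below 0.1 rad) and (height (world z) of rack_c below 0.02 m and angle between rack_c's own z axis and vertical below 0.1 rad)) or (distance between tube_tall and rack_c below 0.06 m and height (world z) of rack_c above 0.088 m and angle between rack_c's own z axis and vertical below 0.087 rad and linear speed of rack_c below 0.03 m/s and angular speed of rack_c below 0.15 rad/s and contact force between the fingers and rack_c above 1 N and contact force between rack_c and tray below 0.2 N and contact force between rack_c and rack_a below 0.2 N and contact force between rack_c and rack_b below 0.2 N and contact force between rack_c and jar below 0.2 N and contact force between rack_c and dish below 0.2 N and contact force between rack_c and bottle below 0.2 N and contact force between rack_c and mouse below 0.2 N and (height (world z) of rack_a below 0.02 m and angle between rack_a's own z axis and vertical below 0.1 rad) and (height (world z) of rack_b below 0.02 m and angle between rack_b's own z axis and vertical below 0.1 rad)))), for 2 s.
At the end, for the whole second after the job is handed in: the rack with the tall tube in it is held by the fingers, its underside at least 80 mm above the tray's floor, within 5 degrees of level, still (under 30 mm/s and 0.15 rad/s), resting on nothing; the other two racks stand on the tray; all tubes are within 11 degrees of upright (((distance between tube_tall and rack_a below 0.06 m and height (world z) of rack_a above 0.088 m and angle between rack_a's own z axis and vertical below 0.087 rad and linear speed of rack_a below 0.03 m/s and angular speed of rack_a below 0.15 rad/s and contact force between the fingers and rack_a above 1 N and contact force between rack_a and tray below 0.2 N and contact force between rack_a and rack_b below 0.2 N and contact force between rack_a and rack_c below 0.2 N and contact force between rack_a and jar below 0.2 N and contact force between rack_a and dish below 0.2 N and contact force between rack_a and bottle below 0.2 N and contact force between rack_a and mouse below 0.2 N and (height (world z) of rack_b below 0.02 m and angle between rack_b's own z axis and vertical below 0.1 rad) and (height (world z) of rack_c below 0.02 m and angle between rack_c's own z axis and vertical below 0.1 rad)) or (distance between tube_tall and rack_b below 0.06 m and height (world z) of rack_b above 0.088 m and angle between rack_b's own z axis and vertical below 0.087 rad and linear speed of rack_b below 0.03 m/s and angular speed of rack_b below 0.15 rad/s and contact force between the fingers and rack_b above 1 N and contact force between rack_b and tray below 0.2 N and contact force between rack_b and rack_a below 0.2 N and contact force between rack_b and rack_c below 0.2 N and contact force between rack_b and jar below 0.2 N and contact force between rack_b and dish below 0.2 N and contact force between rack_b and bottle below 0.2 N and contact force between rack_b and mouse below 0.2 N and (height (world z) of rack_a below 0.02 m and angle between rack_a's own z axis and vertical below 0.1 rad) and (height (world z) of rack_c below 0.02 m and angle between rack_c's own z axis and vertical below 0.1 rad)) or (distance between tube_tall and rack_c below 0.06 m and height (world z) of rack_c above 0.088 m and angle between rack_c's own z axis and vertical below 0.087 rad and linear speed of rack_c below 0.03 m/s and angular speed of rack_c below 0.15 rad/s and contact force between the fingers and rack_c above 1 N and contact force between rack_c and tray below 0.2 N and contact force between rack_c and rack_a below 0.2 N and contact force between rack_c and rack_b below 0.2 N and contact force between rack_c and jar below 0.2 N and contact force between rack_c and dish below 0.2 N and contact force between rack_c and bottle below 0.2 N and contact force between rack_c and mouse below 0.2 N and (height (world z) of rack_a below 0.02 m and angle between rack_a's own z axis and vertical below 0.1 rad) and (height (world z) of rack_b below 0.02 m and angle between rack_b's own z axis and vertical below 0.1 rad))) and angle between each of tube_tall, tube_1, tube_2, tube_3, tube_4, tube_5's own z axis and vertical below 0.2 rad); the arm keeps its last pose, push and grip.
It fails at once if a rack or a tube is tipped (racks over 17, tubes over 29 degrees) (angle between any of rack_a, rack_b, rack_c's own z axis and vertical above 0.3 rad or angle between any of tube_tall, tube_1, tube_2, tube_3, tube_4, tube_5's own z axis and vertical above 0.5 rad).
It fails at once if a tube is out of the racks (not (distance between tube_tall and rack_a below 0.06 m or distance between tube_tall and rack_b below 0.06 m or distance between tube_tall and rack_c below 0.06 m) or not (distance between tube_1 and rack_a below 0.06 m or distance between tube_1 and rack_b below 0.06 m or distance between tube_1 and rack_c below 0.06 m) or not (distance between tube_2 and rack_a below 0.06 m or distance between tube_2 and rack_b below 0.06 m or distance between tube_2 and rack_c below 0.06 m) or not (distance between tube_3 and rack_a below 0.06 m or distance between tube_3 and rack_b below 0.06 m or distance between tube_3 and rack_c below 0.06 m) or not (distance between tube_4 and rack_a below 0.06 m or distance between tube_4 and rack_b below 0.06 m or distance between tube_4 and rack_c below 0.06 m) or not (distance between tube_5 and rack_a below 0.06 m or distance between tube_5 and rack_b below 0.06 m or distance between tube_5 and rack_c below 0.06 m)).
It fails at once if a rack without the tall tube is moved by more than 30 mm ((not (distance between tube_tall and rack_a below 0.06 m) and distance of rack_a from where it was at the start of the episode above 0.03 m) or (not (distance between tube_tall and rack_b below 0.06 m) and distance of rack_b from where it was at the start of the episode above 0.03 m) or (not (distance between tube_tall and rack_c below 0.06 m) and distance of rack_c from where it was at the start of the episode above 0.03 m)).
It fails at once if a bystander is moved by more than 30 mm (distance of any of jar, dish, bottle, mouse from where it was at the start of the episode above 0.03 m).
It also fails if it takes over 32 s, if anything falls off the work surface, if the arm or the gripper's body presses on something with over 40 N, if the wrist force passes 120 N, or if a joint passes its speed limit or range.

## Working session

There is one attempt and no reset: what is moved stays moved. The work goes in short steps, Python scripts to look and compute and a tool call to move; the robot and the scene stay as the last step left them, time stands still between calls to the robot, and variables do not carry over. Pictures are saved under pics/ and viewed, at most 10 in all, crops included, and the job is handed in when it is done.

Besides the shell and the picture viewer there is one more tool, called after ">>>" as name(argument=value, ...) on one line, values as JSON. send_rows: Moves the arm, as the interface text tells. Its arguments: {"type":"object","properties":{"deltas":{"type":"array"},"squeeze":{"type":"number"}},"required":["deltas"]}

```bash
mkdir -p pics
cat > h.py <<'E'
from rig import telemetry, optics, env
import numpy as np, cv2
def cloud(d):
    K=d["K"];R=cv2.Rodrigues(np.array(d["rvec"],float))[0];t=np.array(d["tvec"],float).ravel()
    z=d["range_z"];v,u=np.mgrid[0:z.shape[0],0:z.shape[1]]
    c=np.stack([(u-K[0][2])/K[0][0]*z,(v-K[1][2])/K[1][1]*z,z],-1)
    P=(c-t)@R; P[z==0]=np.nan
    return P
E
python3 - <<'E'
from h import *
s=telemetry.observe();print(s)
for n in("top","side"):
    d=optics.get_image(n);cv2.imwrite(f"pics/{n}0.png",d["image"][:,:,::-1]);np.savez(f"{n}0.npz",**d)
    P=cloud(d);print(n,d["K"],-cv2.Rodrigues(np.array(d["rvec"],float))[0].T@np.ravel(d["tvec"]))
E
```

```text
{'time_s': 0.0, 'q': array([-7.57624805e+01,  2.18419405e+01,  7.43865311e+01,  1.24553178e-03,
        8.38563773e+01, -1.23341564e+01]), 'qvel': array([-0.00857223,  0.07212173, -0.00724232, -0.03758449, -0.06710607,
        0.05908733]), 'joint_efforts': array([ 1.12680500e-03, -4.48458552e+01, -2.31280106e+01, -1.14986615e-04,
        4.72998305e-03, -3.83332610e-05]), 'position': array([ 0.24596855, -0.49161163,  0.2345924 ]), 'tool_rot': array([[ 8.94376582e-01,  4.47314667e-01, -3.43263440e-04],
       [ 4.47314672e-01, -8.94375485e-01,  1.44071967e-03],
       [ 3.37448634e-04, -1.44209271e-03, -9.99998903e-01]]), 'ft_force': array([-0.73600172, -0.34781048,  0.77869807]), 'wrist_torque': array([-0.02387263,  0.00743767,  0.0411118 ]), 'gripper_force': 0.0, 'grip_width': 0.08511998502757015}
top [[485.33529039   0.         318.4795549 ]
 [  0.         485.33529039 199.10131032]
 [  0.           0.           1.        ]] [0.3502148  0.02508358 1.6430938 ]
side [[464.96362903   0.         309.70989638]
 [  0.         464.96362903 206.32743541]
 [  0.           0.           1.        ]] [0.18357002 1.12723168 0.76419522]
```

View pics/top0.png

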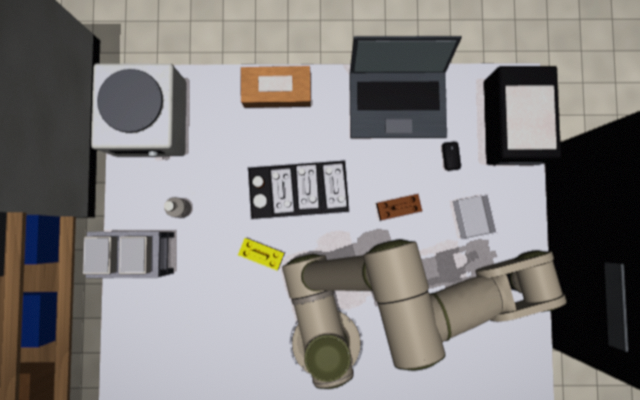

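View pics/side0.png

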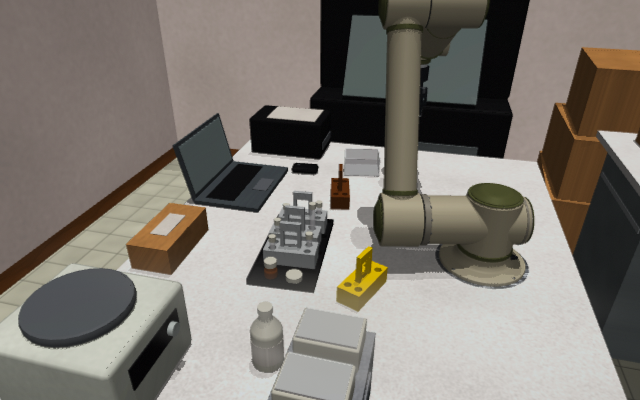

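The top view shows the tray at about (298,190), with the jar and dish at its left and three grey racks at columns 283, 307 and 334. The brown (399,207) and yellow (262,253) look-alikes are outside it. The side view shows the racks around (295,230). Next I'll use depth to measure heights and zoom in.

Run:
```python
from h import *
d=dict(np.load("top0.npz"));P=cloud(d)
c=d["image"][150:225,240:355,::-1];top=cv2.resize(c,None,fx=6,fy=6,interpolation=cv2.INTER_CUBIC)
cv2.imwrite("pics/topc.png",top)
s=dict(np.load("side0.npz"));c=s["image"][180:295,240:345,::-1]
cv2.imwrite("pics/sidec.png",cv2.resize(c,None,fx=5,fy=5,interpolation=cv2.INTER_CUBIC))
Q=P[150:225,240:355]
im=d["image"][150:225,240:355].astype(int)
# tray: dark mask
m=((d["image"].max(2)<60)).astype(np.uint8);m[:150]=0;m[225:]=0;m[:,:240]=0;m[:,355:]=0
pts=np.argwhere(m)[:, ::-1].astype(np.float32)
tp=P[pts[:,1].astype(int),pts[:,0].astype(int)];tp=tp[np.isfinite(tp).all(1)]
print("tray",cv2.minAreaRect(tp[:,:2].astype(np.float32)),np.median(tp[:,2]))
# bars / tubes by height, both views
for n,PP in(("top",P),("side",cloud(s))):
  X=PP.reshape(-1,3);ok=np.isfinite(X).all(1);ctr=np.nanmedian(tp,0)
  ok&=(np.abs(X[:,0]-ctr[0])<.12)&(np.abs(X[:,1]-ctr[1])<.2)
  for lo,hi in((.115,.15),(.08,.105)):
    h=((PP[...,2]>lo)&(PP[...,2]<hi)&ok.reshape(PP.shape[:2])).astype(np.uint8)
    k,L,st,_=cv2.connectedComponentsWithStats(h,connectivity=8 if n=="side" else 4)
    for i in range(1,k):
      if st[i,4]<4:continue
      Y=PP[L==i];r=cv2.minAreaRect(Y[:,:2].astype(np.float32))
      print(n,lo,st[i],Y.mean(0).round(3),"zmax",Y[:,2].max().round(3),np.round(r[1],3),round(r[2],1))
```

```text
tray ((0.5114033818244934, 0.09078559279441833), (0.16828776895999908, 0.32419493794441223), 4.030664920806885) 0.010425987426635884
top 0.115 [333 175   5  18  72] [ 0.517 -0.03   0.129] zmax 0.138 [0.055 0.012] 5.4
top 0.115 [305 176   5  18  69] [0.514 0.059 0.129] zmax 0.136 [0.054 0.012] 3.3
top 0.115 [278 180   6  18  74] [0.502 0.142 0.128] zmax 0.134 [0.054 0.012] 5.1
top 0.115 [310 196   6   7  33] [0.468 0.041 0.136] zmax 0.141 [0.016 0.018] 89.4
top 0.08 [326 168   6   7  31] [ 0.562 -0.011  0.092] zmax 0.098 [0.016 0.018] 89.1
top 0.08 [299 169   6   6  31] [0.56  0.077 0.091] zmax 0.097 [0.017 0.016] 0.6
top 0.08 [273 173   6   6  30] [0.547 0.16  0.092] zmax 0.099 [0.016 0.017] 89.4
top 0.08 [306 194   4   1   4] [0.487 0.057 0.099] zmax 0.103 [0.001 0.01 ] 1.3
top 0.08 [338 197   2   5   8] [ 0.471 -0.043  0.092] zmax 0.097 [0.012 0.003] 0.1
top 0.08 [284 201   7   7  33] [0.456 0.123 0.091] zmax 0.098 [0.019 0.017] 25.2
side 0.115 [293 191  19   7 108] [ 0.519 -0.025  0.123] zmax 0.131 [0.055 0.021] 9.5
side 0.115 [309 202   7  10  58] [0.469 0.047 0.129] zmax 0.137 [
[... 557 characters left out ...]
538 0.065 0.093] zmax 0.105 [0.015 0.009] 28.4
side 0.08 [301 215   4   9  33] [0.492 0.064 0.092] zmax 0.105 [0.009 0.01 ] 15.5
side 0.08 [310 214   5   9  40] [0.469 0.048 0.093] zmax 0.104 [0.012 0.008] 19.1
side 0.08 [274 218   7   7  39] [0.562 0.083 0.088] zmax 0.093 [0.017 0.019] 19.8
side 0.08 [280 230   5   9  37] [0.525 0.15  0.092] zmax 0.105 [0.009 0.016] 3.6
side 0.08 [289 231   4   1   4] [0.502 0.147 0.104] zmax 0.105 [0.008 0.002] 2.4
side 0.08 [305 231   8   8  49] [0.457 0.129 0.088] zmax 0.094 [0.02  0.018] 62.7
side 0.08 [297 232   4   9  31] [0.48  0.147 0.092] zmax 0.104 [0.008 0.01 ] 16.7
side 0.08 [268 234   8   8  50] [0.548 0.166 0.088] zmax 0.094 [0.021 0.018] 73.2
```

View pics/topc.png

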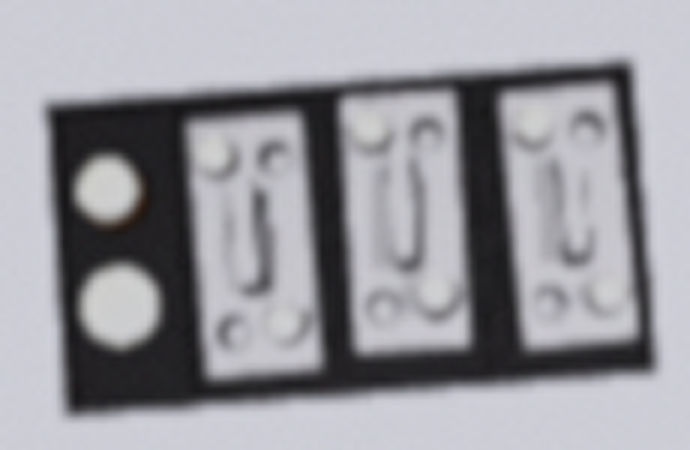

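View pics/sidec.png

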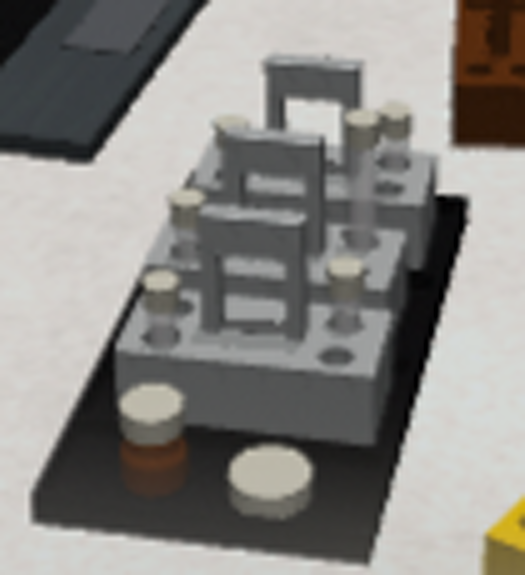

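The middle rack carries the tall tube: in the side view its cap is at (312,205), and in the top view it is at (313,199), 141 mm high. The middle rack's bar is at about (0.514, 0.060) with a yaw of about 4°. I'll move above it at the current height.

>>> send_rows(deltas=[[[0,0,0,0,0,0.131,0.2],[0,0,0,0,0,0.131,0.2],[0,0,0,0,0,0.131,0.2],[0.01,-0.018,0,0,0,0,0.2],[0.02,-0.035,0,0,0,0,0.2],[0.02,-0.035,0,0,0,0,0.2],[0.02,-0.035,0,0,0,0,0.2],[0.02,-0.035,0,0,0,0,0.2],[0.02,-0.035,0,0,0,0,0.2],[0.02,-0.035,0,0,0,0,0.2],[0.02,-0.035,0,0,0,0,0.2],[0.02,-0.035,0,0,0,0,0.2]]], squeeze=60)

```text
time_s: 1.6
position: [0.3946, -0.1802, 0.2352]
tool_rot: [[0.997, 0.074, -0.0], [0.074, -0.997, 0.0], [-0.0, -0.0, -1.0]]
ft_force: [0.4, 0.5, -0.0]
grip_width: 0.0515
gripper_force: 0.0
```

>>> send_rows(deltas=[[[0.02,-0.035,0,0,0,0,0.2],[0.02,-0.035,0,0,0,0,0.2],[0.02,-0.035,0,0,0,0,0.2],[0.02,-0.035,0,0,0,0,0.2],[0.02,-0.035,0,0,0,0,0.2],[0.02,-0.035,0,0,0,0,0.2],[0.01,-0.018,0,0,0,0,0.2],[0,0,0,0,0,0,0.2],[0,0,0,0,0,0,0.2]]])

```text
time_s: 2.72
position: [0.5074, 0.0539, 0.2352]
tool_rot: [[0.997, 0.072, -0.0], [0.072, -0.997, -0.0], [-0.0, 0.0, -1.0]]
ft_force: [-0.1, -0.0, -1.0]
grip_width: 0.0511
gripper_force: 0.0
```

```bash
cat > m.py <<'E'
from h import *
s=telemetry.observe();R=s["tool_rot"];p=s["position"]
print(s["time_s"],p.round(4),"yaw",np.degrees(np.arctan2(R[1,0],R[0,0])).round(2),R[:,2].round(4),s["grip_width"],s["gripper_force"],s["ft_force"].round(1))
print("delta tool to (0.514,0.060,0.122):",(R.T@(np.array([.514,.060,.122])-p)).round(4))
d=optics.get_image("side");cv2.imwrite("pics/side1.png",cv2.resize(d["image"][130:300,220:420,::-1],None,fx=3.5,fy=3.5,interpolation=cv2.INTER_CUBIC))
E
python3 m.py
```

```text
2.725 [0.5074 0.0539 0.2352] yaw 4.13 [-4.e-04 -1.e-04 -1.e+00] 0.051070669197348255 0.0 [-0.1 -0.  -1. ]
delta tool to (0.514,0.060,0.122): [ 0.0071 -0.0056  0.1132]
```

View pics/side1.png

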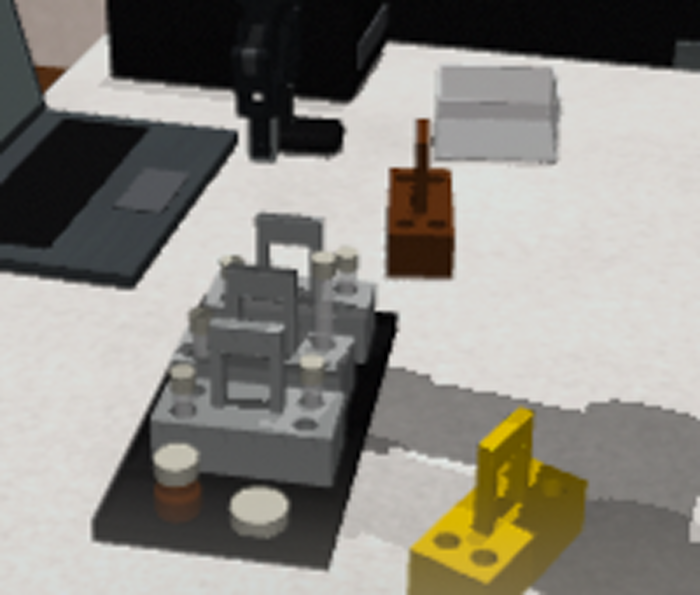

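The view shows a black cylinder sticking out of the gripper towards -x, at crop (285–340,135) and only a little above the fingertips. That is directly over the tall tube's side. I'll measure it before descending.

Run:
```python
from h import *
s=telemetry.observe();p=s["position"];R=s["tool_rot"];print("q",s["q"].round(1))
for n in("side","top"):
  d=optics.get_image(n);P=cloud(d);X=(P-p)@R
  ok=np.isfinite(X).all(2)&(np.abs(X[...,:2]).max(2)<.13)&(X[...,2]>-.12)&(X[...,2]<.04)
  print(n,ok.sum())
  Y=X[ok]
  for a in np.arange(-.12,.04,.01):
    y=Y[(Y[:,2]>=a)&(Y[:,2]<a+.01)]
    if len(y)>2:print(round(a,2),len(y),"x",y[:,0].min().round(3),y[:,0].max().round(3),"y",y[:,1].min().round(3),y[:,1].max().round(3))
  Y=Y[(Y[:,0]<-.03)&(Y[:,2]>-.05)]
  if len(Y):print("prot",len(Y),Y.min(0).round(3),Y.max(0).round(3),np.median(Y,0).round(3))
```

```text
q [-7.3 17.8 80.5 -0.  81.7 78.6]
side 677
-0.12 40 x -0.011 0.011 y -0.045 -0.008
-0.11 100 x -0.018 0.02 y -0.069 0.03
-0.1 97 x -0.019 0.021 y -0.071 0.056
-0.09 60 x -0.017 0.019 y -0.069 0.055
-0.08 63 x -0.016 0.011 y -0.067 0.051
-0.07 58 x -0.017 0.012 y -0.065 0.053
-0.06 56 x -0.013 0.014 y -0.061 0.054
-0.05 37 x -0.013 0.012 y -0.062 0.055
-0.04 36 x -0.01 0.012 y -0.043 0.038
-0.03 47 x -0.01 0.013 y -0.044 0.029
-0.02 44 x -0.01 0.012 y -0.043 0.031
-0.01 36 x -0.009 0.01 y -0.041 0.029
-0.0 3 x -0.002 0.005 y -0.033 0.025
top 6
-0.11 4 x -0.01 -0.002 y 0.04 0.041
```

The cylinder is the computer mouse in the background: the pixel matches the first image, and there is no gripper geometry there in depth. I'll align and descend.

>>> send_rows(deltas=[[[0.007,-0.0055,0,0,0,0,0.2],[0,0,0.01,0,0,0,0.2],[0,0,0.014,0,0,0,0.2],[0,0,0.014,0,0,0,0.2],[0,0,0.014,0,0,0,0.2],[0,0,0.014,0,0,0,0.2],[0,0,0.014,0,0,0,0.2],[0,0,0.014,0,0,0,0.2],[0,0,0.012,0,0,0,0.2],[0,0,0.01,0,0,0,0.2],[0,0,0,0,0,0,0.2]]])

```text
time_s: 4.25
position: [0.5144, 0.06, 0.1186]
tool_rot: [[0.997, 0.071, -0.001], [0.071, -0.997, 0.0], [-0.001, -0.0, -1.0]]
ft_force: [-0.6, 0.2, 0.1]
grip_width: 0.0513
gripper_force: 0.0
```

```bash
sed -i 's/side1.png/side2.png/;s/130:300,220:420/150:280,230:390/' m.py; python3 m.py
```

```text
4.25 [0.5144 0.06   0.1186] yaw 4.06 [-1.2e-03  2.0e-04 -1.0e+00] 0.051299303147449765 0.0 [-0.6  0.2  0.1]
delta tool to (0.514,0.060,0.122): [-0.0004 -0.     -0.0034]
```

View pics/side2.png

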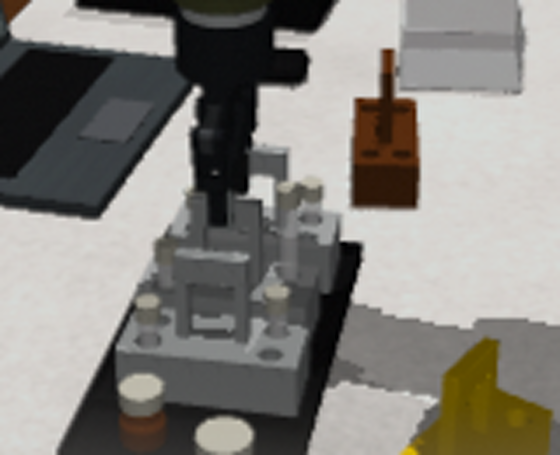

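The near finger is at crop (218,190), centred in front of the middle bar and clear of the tall tube (288,190). I'll close, then look.

>>> send_rows(deltas=[[[0,0,0,0,0,0,0.0],[0,0,0,0,0,0,-0.3],[0,0,0,0,0,0,-0.5],[0,0,0,0,0,0,-0.7],[0,0,0,0,0,0,-1],[0,0,0,0,0,0,-1],[0,0,0,0,0,0,-1],[0,0,0,0,0,0,-1]]], squeeze=70)

```text
time_s: 5.3
position: [0.5148, 0.0599, 0.1195]
tool_rot: [[0.997, 0.071, 0.001], [0.071, -0.997, -0.0], [0.001, 0.0, -1.0]]
ft_force: [-0.3, -2.1, 4.8]
grip_width: 0.0098
gripper_force: 70.3
```

The grip holds at 70 N and about 12 mm. I'll lift slowly first.

>>> send_rows(deltas=[[[0,0,-0.002,0,0,0,-1],[0,0,-0.004,0,0,0,-1],[0,0,-0.005,0,0,0,-1],[0,0,-0.005,0,0,0,-1],[0,0,-0.005,0,0,0,-1],[0,0,-0.005,0,0,0,-1],[0,0,-0.003,0,0,0,-1],[0,0,-0.001,0,0,0,-1],[0,0,0,0,0,0,-1]]])

```text
time_s: 6.42
position: [0.5146, 0.06, 0.1492]
tool_rot: [[0.997, 0.071, -0.0], [0.071, -0.997, 0.0], [-0.0, -0.0, -1.0]]
ft_force: [-1.0, 0.4, -4.9]
grip_width: 0.0096
gripper_force: 69.2
```

```bash
sed -i 's/side2.png/side3.png/' m.py; python3 m.py
```

```text
6.425 [0.5146 0.06   0.1492] yaw 4.06 [-1.e-04  0.e+00 -1.e+00] 0.009631977328310153 69.17686700820923 [-1.   0.4 -4.9]
delta tool to (0.514,0.060,0.122): [-0.0006 -0.      0.0272]
```

View pics/side3.png

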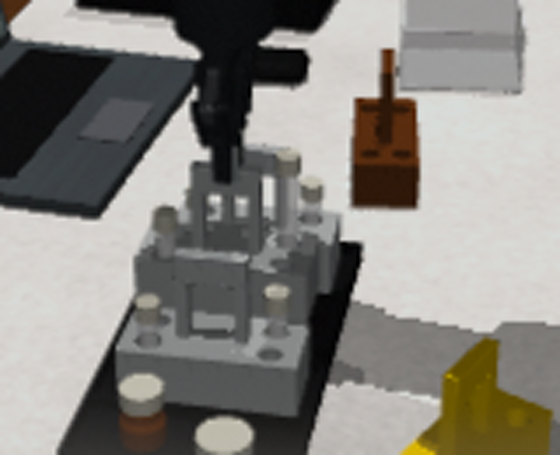

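The middle rack is rising level, with both its tubes in place (165,215 and 288,160). I'll lift about 10 cm more, then hold.

>>> send_rows(deltas=[[[0,0,-0.004,0,0,0,-1],[0,0,-0.008,0,0,0,-1],[0,0,-0.012,0,0,0,-1],[0,0,-0.012,0,0,0,-1],[0,0,-0.012,0,0,0,-1],[0,0,-0.012,0,0,0,-1],[0,0,-0.012,0,0,0,-1],[0,0,-0.012,0,0,0,-1],[0,0,-0.01,0,0,0,-1],[0,0,-0.006,0,0,0,-1],[0,0,-0.003,0,0,0,-1],[0,0,0,0,0,0,-1]]])

```text
time_s: 7.98
position: [0.5147, 0.06, 0.2522]
tool_rot: [[0.997, 0.071, -0.0], [0.071, -0.997, 0.0], [-0.0, -0.0, -1.0]]
ft_force: [0.5, -0.4, -4.7]
grip_width: 0.0103
gripper_force: 69.2
```

>>> send_rows(deltas=[[[0,0,0,0,0,0,-1],[0,0,0,0,0,0,-1],[0,0,0,0,0,0,-1],[0,0,0,0,0,0,-1],[0,0,0,0,0,0,-1],[0,0,0,0,0,0,-1],[0,0,0,0,0,0,-1],[0,0,0,0,0,0,-1],[0,0,0,0,0,0,-1],[0,0,0,0,0,0,-1],[0,0,0,0,0,0,-1],[0,0,0,0,0,0,-1]]])

```text
time_s: 9.48
position: [0.5147, 0.06, 0.2522]
tool_rot: [[0.997, 0.071, -0.0], [0.071, -0.997, 0.0], [-0.0, -0.0, -1.0]]
ft_force: [-0.4, 0.5, -4.6]
grip_width: 0.01
gripper_force: 69.2
```

>>> send_rows(deltas=[[[0,0,0,0,0,0,-1],[0,0,0,0,0,0,-1],[0,0,0,0,0,0,-1],[0,0,0,0,0,0,-1],[0,0,0,0,0,0,-1],[0,0,0,0,0,0,-1],[0,0,0,0,0,0,-1],[0,0,0,0,0,0,-1],[0,0,0,0,0,0,-1],[0,0,0,0,0,0,-1],[0,0,0,0,0,0,-1],[0,0,0,0,0,0,-1]]])

```text
time_s: 10.98
position: [0.5147, 0.06, 0.2522]
tool_rot: [[0.997, 0.071, 0.0], [0.071, -0.997, 0.0], [0.0, -0.0, -1.0]]
ft_force: [-0.1, 0.8, -4.2]
grip_width: 0.01
gripper_force: 69.2
```

>>> send_rows(deltas=[[[0,0,0,0,0,0,-1],[0,0,0,0,0,0,-1],[0,0,0,0,0,0,-1],[0,0,0,0,0,0,-1]]])

```text
time_s: 11.48
position: [0.5147, 0.06, 0.2522]
tool_rot: [[0.997, 0.071, 0.0], [0.071, -0.997, -0.0], [0.0, 0.0, -1.0]]
ft_force: [0.4, 0.7, -3.9]
grip_width: 0.01
gripper_force: 69.2
```

```bash
sed -i 's/side3.png/side4.png/' m.py; python3 m.py
```

```text
11.475 [0.5147 0.06   0.2522] yaw 4.05 [ 0. -0. -1.] 0.009999605791167222 69.1834008693695 [ 0.4  0.7 -3.9]
delta tool to (0.514,0.060,0.122): [-7.000e-04 -1.000e-04  1.302e-01]
```

View pics/side4.png

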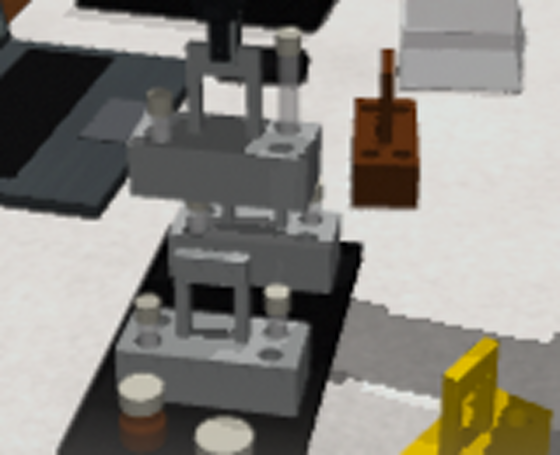

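The rack hangs clear with both tubes in it (160,105 and 288,70), and the other two racks are standing. I'll measure its tilt before handing in.

Run:
```python
from h import *
R=telemetry.observe()["tool_rot"];o=np.array([.5147,.06,0])
for n in("side","top"):
  P=cloud(optics.get_image(n));X=(P-o)@R
  b=np.isfinite(P).all(2)&(np.abs(X[...,0])<.066)&(np.abs(X[...,1])<.028)
  z=P[...,2]
  m=b&(z>.178)&(z<.19+.012)&(np.abs(X[...,0])>.03)
  if n=="top": m=b&(z>.17)&(z<.205)
  Y=np.c_[X[...,0][m],X[...,1][m],z[m]]
  for _ in range(4):
    A=np.c_[Y[:,:2],np.ones(len(Y))];c=np.linalg.lstsq(A,Y[:,2],rcond=None)[0];r=Y[:,2]-A@c;Y=Y[np.abs(r)<max(.003,1.5*r.std())]
  print(n,len(Y),"tilt deg",np.degrees(c[:2]).round(2),"z",c[2].round(4),r.std().round(4))
  for lo,hi in((-.066,-.03),(.03,.066)):
    q=b&(X[...,0]>lo)&(X[...,0]<hi)&(z>.165)&(z<.215);print(lo,q.sum(),np.median(z[q]).round(4) if q.any() else None)
```

```text
side 169 tilt deg [-0.06 -0.17] z 0.1863 0.0012
-0.066 168 0.1868
0.03 128 0.1873
top 138 tilt deg [0.32 3.27] z 0.1884 0.0016
-0.066 143 0.1883
0.03 0 None
```

```bash
python3 -c "
from rig import env
print(env.close_job())"
```

```text
the job is handed in; nothing more can be done
None
```

The middle rack, which carries the tall tube, was lifted by its handle to about 13 cm above the tray floor, held level and still for over 3 s, and handed in while still gripped; the hand-in returned no verdict.

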